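# Lay the lopsided tensioner lever on its painting stand

### The job

Put the lopsided tensioner lever (the steel casting with the big boss at one end, not the even link with two equal eyes) on the wooden stand for painting: boss in the middle of the wide rubber-topped block, tail lying in the notch of the narrow block. Take it by the bar at its balance point, near the boss and not at mid-length, so that it hangs level as you lift it clear and carry it over; never let it tip steeply. Leave the even link lying where it is.

Things in the scene. Friction and masses are not known exactly. Their poses are not given: they have to be found in the camera images.
- lever_balance (a point): balance point (centre of gravity along the length) of the loose steel tensioner lever, half-way up its bar, 12 mm above its flat underside. The bar is straight, 20 mm wide, 24 mm high. x points along it to the big boss; the small eye (30 mm diameter) ending the tail is centred 136 mm along -x. Length 243 mm; this point is 43 mm nearer the boss than mid-length. z up. 0.44 to 0.72 kg
- lever_boss (a point): centre of the lever's big round boss (56 mm diameter, 38 mm high, bored 20 mm through, small brass grease nipple on its side), 12 mm above its underside, which is level with that of the bar. It is 64 mm from the balance point. Axes as those of the balance point
- stand_mid (a point): point of the fixed wooden stand over which the lever's balance point comes to lie, at the height of the resting surfaces, 50 mm above the bench. x points along the stand to the wide rubber-topped block (70 mm long, 80 mm wide, flat), centred 64 mm along +x. Below is an open gap down to the base board (10 mm thick, 90 mm wide). With the lever home its x axis points the same way as this one
- stand_notch (a point): middle of the notch in the stand's narrow block (24 mm long, 80 mm wide), on the notch floor, 50 mm above the bench, 101 mm along -x from the stand's middle point. The notch is 44 mm wide between two cheeks that rise 14 mm above its floor; the tail of the bar rests on the floor
- link_mid (a point): middle of the loose even link, half-way up (12 mm above its underside): the same bar (20 mm wide, 24 mm high) but with two equal eyes 36 mm in diameter, centred 100 mm either side along x; length 236 mm. A bystander, to be left alone

How it is judged:
On the way:
1. the lever is lifted clear, higher than its place on the stand, held within 25 mm of its balance point along the bar and level within 10 degrees (height (world z) of lever_balance above 0.075 m and angle between lever_balance's own x axis and vertical between 1.396 and 1.745 rad and x of the grasp point in the frame of lever_balance between -0.025 and 0.025 m), for 0.3 s.
At the end, for the whole second after the job is handed in: The lever lies released on the stand, boss on the wide block, tail down in the notch: balance point within 18 mm of the stand's middle point in plan and within 5 mm of resting height, length within 10 degrees of the stand's, level within 3.4 degrees, upright within 5.7 degrees (horizontal distance between lever_balance and stand_mid below 0.018 m and angle between the x axis of lever_balance and the x axis of stand_mid, either way round below 0.175 rad and z of lever_balance in the frame of stand_mid between 0.007 and 0.017 m and angle between lever_balance's own x axis and vertical between 1.51 and 1.63 rad and angle between lever_balance's own z axis and vertical below 0.1 rad and horizontal distance between lever_boss and stand_notch above 0.14 m); the robot touches nothing.
It fails at once if the tensioner lever tips more than 20 degrees from level (angle between lever_balance's own x axis and vertical below 1.222 rad or angle between lever_balance's own x axis and vertical above 1.92 rad).
It fails at once if the even link is moved by more than 30 mm (distance of link_mid from where it was at the start of the episode above 0.03 m).
It also fails if it takes over 51 s, if anything falls off the work surface, if the arm or the gripper's body presses on something with over 40 N, if the wrist force passes 120 N, or if a joint passes its speed limit or range.

### The arm

A 6-joint arm with a two-finger parallel gripper is mounted at the origin on a cart in front of the work surface, level with it; the furniture and walls round the work are solid. World frame = base frame: x ahead of the robot, y to its left, z up, the work surface at z = 0. Lengths are in m, angles in rad, forces in N, time in s.
With the tool pointing down it reaches from about 0.35 to 0.775 m from the base axis. Payload 7.3 kg.
Tool frame: the origin (TCP) lies at the very end of the fingers, on their centre line; the grasp point (between the pads) lies 19 mm behind it; z points along the fingers, y is the direction in which the jaws open and shut (so a half turn about z gives the same grasp; the last joint's range is limited). The gripper opens to 92 mm and grips with 3 to 60 N. Pads are 19 mm wide; open, the fingers measure 130 mm over their backs; the gripper's body (75 mm by 190 mm) begins 47 mm behind the grasp point.
Start: joints at [0.966, 0.342, 1.524, -0, 1.275, -0.146], TCP at [0.232, 0.471, 0.227] pointing down, gripper open.
Joint ranges: [-2.53, 2.53], [-0.77, 2.02], [0.04, 2.7], [-1, 4.14], [0.28, 2.66], [-3.11, 3.11]. Speed limits (rad/s): [2.57, 2.57, 3.14, 3.14, 3.14, 3.14].

### API

Orientations are given as [roll, pitch, yaw] about the fixed x, y, z axes, in that order (R = Rz(yaw) Ry(pitch) Rx(roll)).
In Python, from cell import robot gives the robot as it stands.
- The arm moves only by the shell command python3 -m pendant 'ROWS' [OPENING] [FORCE]. ROWS is JSON, a list of rows, each a list of 2 entries, a list of its own where there are three numbers: the shift along the tool's x, y, z in mm, then the turn about the tool's z in degrees. In form: [[[x, y, z], turn], ...]. A call has 1 to 10 rows; each row is the pose to reach, as a shift and turn from the pose measured when the call began, along the tool's axes at that moment; what a row does not reach only later rows make up. A row lasts 1/12 s, in which the tool goes at most 41.7 mm and 7.16 degrees, less where a joint would pass 70% of its speed; a pose out of reach is approached as far as the arm can. A call with a gripper value outside its range is refused whole. OPENING is the opening, from 0 (shut) to 1 (fully open), set as the call begins (- or left out, the last holds). The fingers move at their own pace and stop on an object; FORCE is the grip in N (left out, the last holds). Time passes only in rows, so rows that repeat a pose let the fingers close. It gives the time, the measured TCP pose, the force and the opening at its end, in the units of the state.
- robot.observe(): the state, without advancing time (a new reading comes with each control period).
- robot.read_camera(name): name is "scene" or "top" or "wrist"; returns the picture (384x512x3 uint8, red, green, blue); there is no depth.
- robot.calibration(name): a dict with "vfov" (degrees; the focal length in pixels is half the picture's height over the tangent of half this angle, whatever the lens; pixels are square), "cx", "cy" (the principal point, pixels), "rvec" (rotation vector, rad) and "tvec" (3), from world to camera coordinates, as OpenCV has them. Camera axes: x right, y down, z forward; pixel columns grow to the right and rows downward; lengths in m; the calibration is good to about 2 mm. A picture is of the moment at which its call begins: read the wrist's pose just before it. calibration takes no time and is no camera call; for the wrist camera it gives the pose at the moment of the call.
- robot.hand_in(): hands the job in, once; it reports no verdict.
Trained networks look in the newest picture that a camera, given by its name, has taken for a name from the list of things; names that differ only in an ending like _2 or _b are one class to them, and where a whole thing is asked for, a point or a joint stands for the part that bears it (a point fixed in the world has none). Each returns a list of dicts, best first, with "p" (0 to 1); they miss things now and then, are a little off and sometimes report something else, mostly with a low value. They report only what shows in the picture. A call takes as long as a camera call.
- robot.find_in(camera, query): "xy" ([column, row] as shares, 0 to 1, of the picture: columns of its width, rows of its height, amid what is visible of it).
The state is a dict: "time": time; "qpos": joint angles; "qvel": joint speeds; "joint_efforts": joint torques, N m; "tool_pos": TCP position; "tool_rot": TCP orientation; "contact_force": force on the tool from outside, world axes, zero at the start; "torque": the same for the moment, N m; "opening": finger opening in m.
Only numpy, scipy, OpenCV 4.12 (cv2) and the standard library are available. Lean on these libraries where they do the work, as an engineer would, in place of code of your own. Each camera call takes 0.05 s, during which the arm holds its last target.

## Working session

There is one attempt and no reset: what is moved stays moved. The work goes in short steps, Python scripts to look and compute and a shell command to move; the robot and the scene stay as the last step left them, time stands still between calls to the robot, and variables do not carry over. Pictures are saved under pics/ and viewed, and the job is handed in when it is done.

```bash
ls; mkdir -p pics
python3 - <<'E'
from cell import robot
import cv2
for n in ["scene","top"]:
    im=robot.read_camera(n); cv2.imwrite(f"pics/{n}0.png",im[:,:,::-1])
    for q in ["lever_balance","lever_boss","stand_mid","stand_notch","link_mid"]:
        print(n,q,[(round(d["p"],2),[round(d["xy"][0]*512),round(d["xy"][1]*384)]) for d in robot.find_in(n,q)][:3])
    print(robot.calibration(n))
print(robot.observe())
E
```

```text
pics
scene lever_balance [(0.97, [263, 212])]
scene lever_boss [(0.76, [258, 213])]
scene stand_mid [(0.61, [204, 157])]
scene stand_notch [(0.75, [206, 154]), (0.19, [258, 211])]
scene link_mid [(0.87, [307, 282])]
{'vfov': 46.30906060040892, 'cx': 253.42033059317137, 'cy': 185.15794677912186, 'rvec': array([ 2.11601723, -0.84977206,  0.40708301]), 'tvec': array([-0.42467095,  0.29447647,  0.75482294])}
top lever_balance [(0.97, [267, 194])]
top lever_boss [(0.82, [266, 193])]
top stand_mid [(0.69, [150, 175]), (0.67, [268, 195])]
top stand_notch [(0.88, [146, 175])]
top link_mid [(0.94, [357, 210])]
{'vfov': 53.41784793981805, 'cx': 257.3418688465543, 'cy': 186.81533918773195, 'rvec': array([ 2.17590679, -2.20039217,  0.14673783]), 'tvec': array([-0.01557267,  0.59337483,  0.84828283])}
{'time': 0.6, 'qpos': array([ 9.65969134e-01,  3.42005424e-01,  1.52411757e+00, -5.81303840e-06,
        1.27543638e+00, -1.46006828e-01]), 'qvel': array([ 6.84437614e-05,  6.22320481e-04, -1.36868388e-03, -6.02563862e-04,
        1.67107452e-03,  6.43068229e-04]), 'joint_efforts': array([-1.22545400e-03, -4.30936575e+01, -2.44398093e+01,  7.16662640e-02,
        4.84056061e-02,  1.25660753e-05]), 'tool_pos': array([0.23250197, 0.47070885, 0.22673155]), 'tool_rot': array([3.14156054e+00, 1.03435903e-05, 2.68277398e+00]), 'contact_force': array([-0.2118491 , -0.54748589,  0.06173117]), 'torque': array([0.01057391, 0.03507209, 0.02477251]), 'opening': 0.09197327995330344}
```

View pics/top0.png

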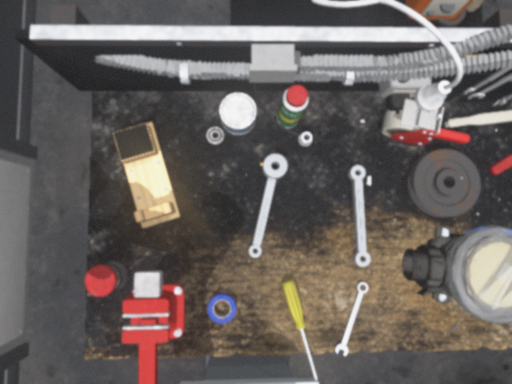

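View pics/scene0.png

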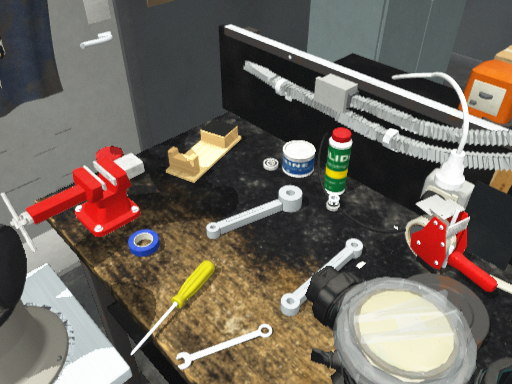

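Top view: the lever's boss is near (274,166) and its tail eye near (255,251). The stand's dark wide block is near (136,140) and its notch block near (156,210). The link is near (360,215). I'll zoom in to refine these.

```bash
cat > h.py <<'E'
import numpy as np, cv2
from cell import robot
def K(c): 
    f=192/np.tan(np.radians(c["vfov"]/2)); return np.array([[f,0,c["cx"]],[0,f,c["cy"]],[0,0,1]])
def back(n,uv,z,c=None):
    c=c or robot.calibration(n); R=cv2.Rodrigues(c["rvec"])[0]; t=c["tvec"]
    d=R.T@np.linalg.solve(K(c),[*uv,1]); o=-R.T@t
    return o+d*(z-o[2])/d[2]
def proj(n,P,c=None):
    c=c or robot.calibration(n)
    return cv2.projectPoints(np.array(P,float).reshape(-1,3),c["rvec"],c["tvec"],K(c),None)[0].reshape(-1,2)
E
python3 - <<'E'
from h import *
im=cv2.imread("pics/top0.png")
a=cv2.resize(im[110:240,100:190],None,fx=4.4,fy=4.4,interpolation=cv2.INTER_CUBIC)
b=cv2.resize(im[140:270,235:315],None,fx=4.4,fy=4.4,interpolation=cv2.INTER_CUBIC)
cv2.imwrite("pics/crop0.png",np.hstack([a,b])); print(a.shape,b.shape)
for n,uv,z in [("boss",(275,166),.038),("eye",(255,251),.024),("boss_nip",(274,166),.038),("blockwide",(136,141),.05),("notch",(155,207),.05),("l1",(358,173),.024),("l2",(363,260),.024)]:
    print(n,back("top",uv,z).round(4))
E
```

```text
(572, 396, 3) (572, 352, 3)
boss [ 0.6399 -0.063   0.038 ]
eye [ 0.447  -0.0152  0.024 ]
boss_nip [ 0.6399 -0.0607  0.038 ]
blockwide [0.6971 0.25   0.05  ]
notch [0.5484 0.2057 0.05  ]
l1 [ 0.624 -0.259  0.024]
l2 [ 0.4228 -0.2627  0.024 ]
```

View pics/crop0.png

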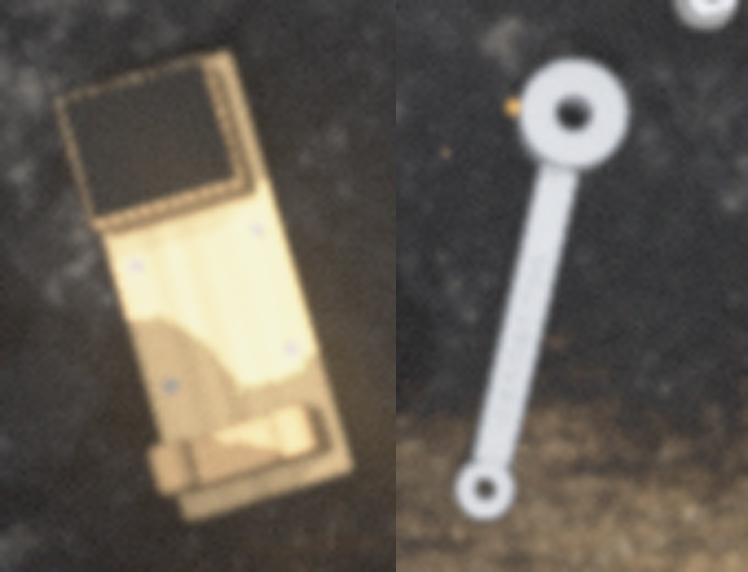

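```bash
cat >> h.py <<'E'
def fr(x,y,yaw): 
    c,s=np.cos(yaw),np.sin(yaw); return lambda px,py,z: (x+c*px-s*py,y+s*px+c*py,z)
E
python3 - <<'E'
from h import *
b=back("top",(275.4,165.7),.038); e=back("top",(255.2,251.4),.024)
d=b-e; ly=np.arctan2(d[1],d[0]); L=np.hypot(*d[:2]); u=d[:2]/L
bal=(b[:2]+e[:2])/2+u*(136-100)/1000
print("lever",b,e,L,bal,ly,np.degrees(ly))
w=back("top",(134.1,142.5),.05); n=back("top",(155.7,211.1),.05)
d=w-n; sy=np.arctan2(d[1],d[0]); us=d[:2]/np.hypot(*d[:2])
mid=(w[:2]+n[:2])/2+us*(101-64)/2000
print("stand",w,n,np.hypot(*d[:2]),mid,np.degrees(sy))
def draw(name,fn,tag):
    im=cv2.imread(fn); s=4; im=cv2.resize(im,None,fx=s,fy=s,interpolation=cv2.INTER_CUBIC)
    def poly(P,col): cv2.polylines(im,[np.round((proj(name,P)+.5)*s-.5).astype(int)],True,col,1)
    S=fr(*mid,sy); 
    def box(F,cx,cy,lx,ly,z,col): poly([F(cx+a*lx/2,cy+b*ly/2,z) for a,b in((-1,-1),(-1,1),(1,1),(1,-1))],col)
    box(S,.064,0,.07,.08,.05,(0,0,255)); box(S,-.101,0,.024,.08,.064,(0,255,0)); box(S,-.101,0,.024,.044,.05,(255,255,0))
    Fv=fr(*bal,ly)
    box(Fv,-.04,0,.18,.02,.024,(0,0,255))
    t=np.linspace(0,6.28,40)
    poly([Fv(.064+.028*np.cos(a),.028*np.sin(a),.038) for a in t],(0,255,0)); poly([Fv(-.136+.015*np.cos(a),.015*np.sin(a),.024) for a in t],(0,255,0))
    cv2.drawMarker(im,tuple(int(v*s) for v in proj(name,[Fv(0,0,.024)])[0]),(255,0,255),0,20)
    return im
im=draw("top","pics/top0.png",0); 
cv2.imwrite("pics/ov_top.png",np.hstack([im[440:1000,420:760],im[560:1060,960:1300][:,:].copy() if 0 else im[560:1120,960:1300]]))
im=draw("scene","pics/scene0.png",0); cv2.imwrite("pics/ov_scene.png",im[460:980,620:1260])
E
```

```text
lever [ 0.64058825 -0.06396615  0.038     ] [ 0.44605856 -0.01562199  0.024     ] 0.20044689702485863 [ 0.57826069 -0.04847662] -0.24358352560037178 -13.956307975818145
stand [0.69373147 0.2541399  0.05      ] [0.5393241  0.20408271 0.05      ] 0.1623186932291887 [0.63412611 0.23481649] 17.962128973465607
```

View pics/ov_top.png

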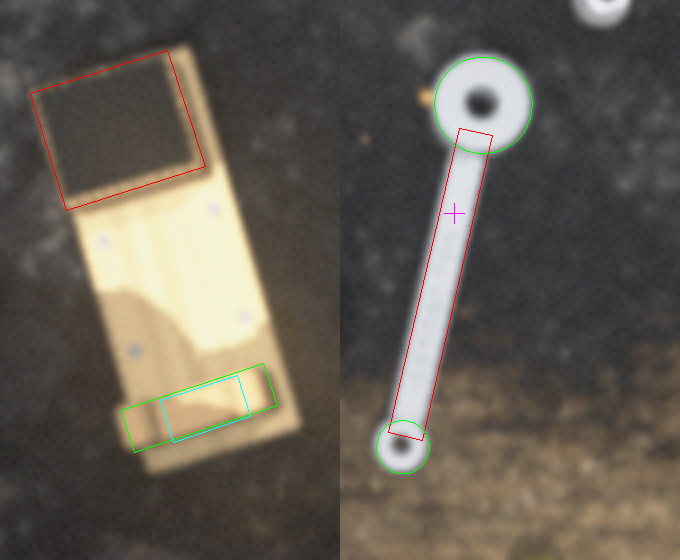

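View pics/ov_scene.png

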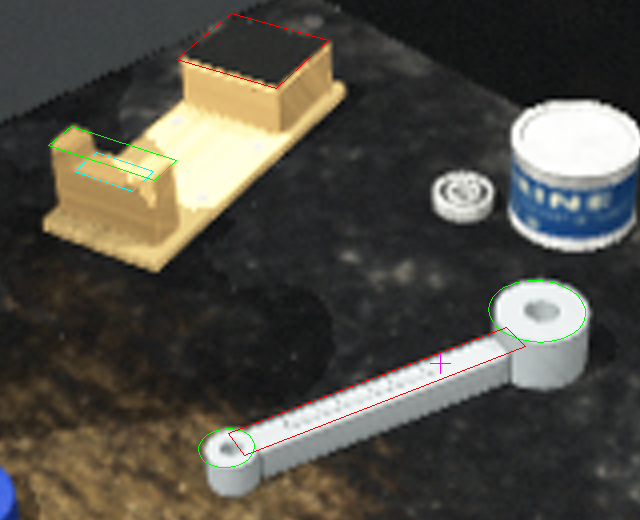

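The model overlays fit both views within about 2–3 mm. Next I work out the move to a hover over the balance point.

```bash
cat >> h.py <<'E'
from scipy.spatial.transform import Rotation as Ro
def delta(tgt,yawdeg):
    o=robot.observe(); R=Ro.from_euler("xyz",o["tool_rot"]).as_matrix()
    d=R.T@(np.array(tgt)-o["tool_pos"])*1000
    t=-( (yawdeg-np.degrees(o["tool_rot"][2])+180)%360-180)
    print("delta",d.round(1),"turn",round(t,2),"norm",np.linalg.norm(d).round(),"t",o["time"],"F",o["contact_force"].round(1),"op",round(o["opening"],4))
E
python3 -c "
from h import *
delta([.578,-.0485,.15],166.0)"
```

```text
delta [-539.7 -312.5   76.7] turn -12.29 norm 628.0 t 0.6 F [-0.2 -0.5  0.1] op 0.092
```

```bash
python3 -m pendant '[[[-30,-17,0],-1],[[-60,-35,0],-2],[[-93,-54,0],-3],[[-127,-74,0],-4],[[-161,-93,0],-5],[[-195,-113,0],-6],[[-229,-132,0],-7],[[-263,-152,0],-8],[[-297,-172,0],-9],[[-330,-191,0],-10]]' 1 30
python3 -c "
from h import *
delta([.578,-.0485,.15],166.0)"
```

```text
time: 1.43
tool_pos: [0.4446, 0.1514, 0.227]
tool_rot: [3.141, 0.001, 2.858]
contact_force: [0.9, 0.6, -0.6]
opening: 0.0916
delta [-184.  -154.6   77. ] turn -2.25 norm 252.0 t 1.4333 F [ 0.9  0.6 -0.6] op 0.0916
```

```bash
python3 -m pendant '[[[-26,-22,11],-1],[[-52,-44,22],-2],[[-78,-66,33],-2.25],[[-104,-88,44],-2.25],[[-130,-109,55],-2.25],[[-155,-130,66],-2.25],[[-173,-145,73],-2.25],[[-184,-154.6,77],-2.25],[[-184,-154.6,77],-2.25],[[-184,-154.6,77],-2.25]]'
python3 - <<'E'
from h import *
c=robot.calibration("wrist"); im=robot.read_camera("wrist"); im=np.ascontiguousarray(im[:,:,::-1])
delta([.578,-.0485,.15],166.0)
F=fr(.578,-.0485,np.radians(-13.96)); t=np.linspace(0,6.28,40)
def poly(P,col): cv2.polylines(im,[np.round(proj("wrist",P,c)).astype(int)],True,col,1)
poly([F(a,b,.024) for a,b in((-.12,-.01),(.036,-.01),(.036,.01),(-.12,.01))],(0,0,255))
poly([F(.064+.028*np.cos(a),.028*np.sin(a),.038) for a in t],(0,255,0)); poly([F(-.136+.015*np.cos(a),.015*np.sin(a),.024) for a in t],(0,255,0))
cv2.imwrite("pics/w1.png",im)
E
```

```text
time: 2.27
tool_pos: [0.5777, -0.0484, 0.1498]
tool_rot: [3.141, -0.0, 2.896]
contact_force: [0.2, 0.2, 0.2]
opening: 0.0916
delta [-0.6 -0.7  0.2] turn 0.0 norm 1.0 t 2.3167 F [ 0.1  0.1 -0.1] op 0.0918
```

View pics/w1.png

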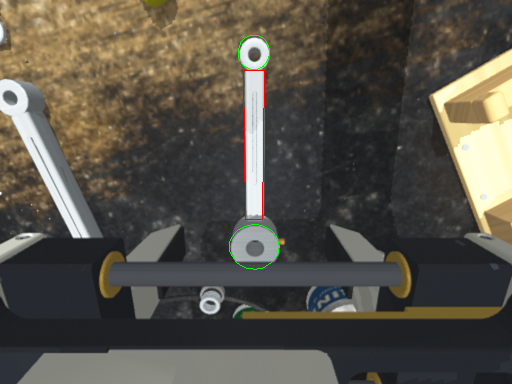

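The wrist view agrees with the model: the tail eye is at (254,53), the boss at (255,246), and the bar lies within the drawn outline. Descending.

```bash
python3 -m pendant '[[[-0.5,0,20],0],[[-0.5,0,45],0],[[-0.5,0,70],0],[[-0.5,0,95],0],[[-0.5,0,115],0],[[-0.5,0,128],0],[[-0.5,0,137],0],[[-0.5,0,142],0],[[-0.5,0,144],0],[[-0.5,0,144],0]]'
python3 -m pendant '[[[0,0,0],0],[[0,0,0],0],[[0,0,0],0],[[0,0,0],0],[[0,0,0],0],[[0,0,0],0],[[0,0,0],0],[[0,0,0],0],[[0,0,0],0],[[0,0,0],0]]' 0 45
python3 -c "
from h import *
delta([.578,-.0485,.006],166.0)"
```

```text
time: 3.15
tool_pos: [0.5784, -0.0473, 0.0068]
tool_rot: [3.141, 0.001, 2.898]
contact_force: [-0.5, -0.8, 0.3]
opening: 0.0919
time: 3.98
tool_pos: [0.5784, -0.0473, 0.0068]
tool_rot: [3.141, 0.001, 2.898]
contact_force: [0.3, -0.0, -0.4]
opening: 0.0296
delta [ 0.1 -1.2  0.8] turn 0.04 norm 1.0 t 3.9833 F [ 0.3 -0.  -0.4] op 0.0296
```

```bash
python3 -m pendant '[[[0,0,0],0],[[0,0,0],0],[[0,0,0],0],[[0,0,0],0],[[0,0,0],0],[[0,0,0],0]]' 0 45
```

```text
time: 4.48
tool_pos: [0.5783, -0.0475, 0.0068]
tool_rot: [3.141, 0.001, 2.898]
contact_force: [-0.8, -2.1, -0.2]
opening: 0.0197
```

```bash
python3 -m pendant '[[[0,0,-2],0],[[0,0,-6],0],[[0,0,-12],0],[[0,0,-18],0],[[0,0,-22],0],[[0,0,-24],0],[[0,0,-24],0],[[0,0,-24],0]]'
python3 - <<'E'
from h import *
o=robot.observe(); print(o["contact_force"],o["torque"],o["tool_pos"])
for n in ["wrist","scene"]: cv2.imwrite(f"pics/{n}2.png",robot.read_camera(n)[:,:,::-1])
a=cv2.imread("pics/scene2.png")[130:330,150:400]; cv2.imwrite("pics/s2.png",cv2.resize(a,None,fx=3,fy=3))
E
```

```text
time: 5.15
tool_pos: [0.5783, -0.0475, 0.0309]
tool_rot: [3.141, 0.001, 2.898]
contact_force: [-0.2, -0.3, -4.7]
opening: 0.0197
[-0.23019774 -0.25017732 -4.73681623] [ 0.0158956   0.04634479 -0.04021474] [ 0.57827284 -0.04745041  0.03087988]
```

View pics/s2.png

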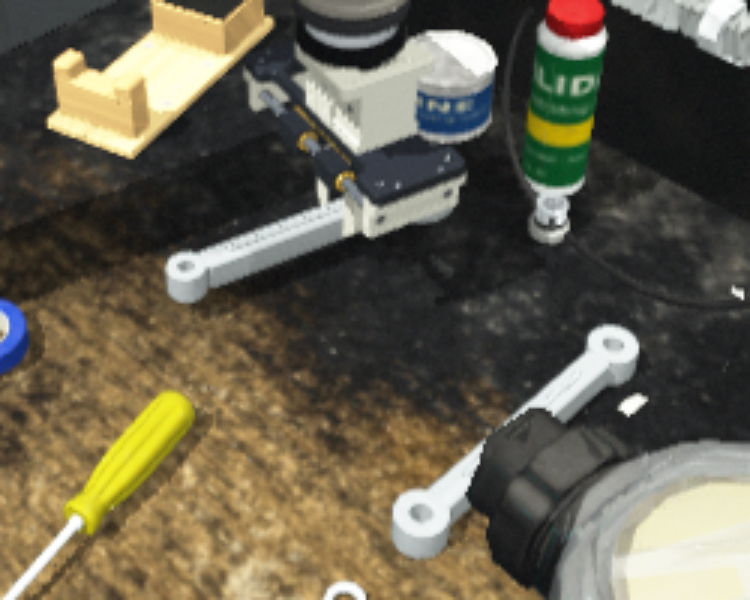

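View pics/wrist2.png

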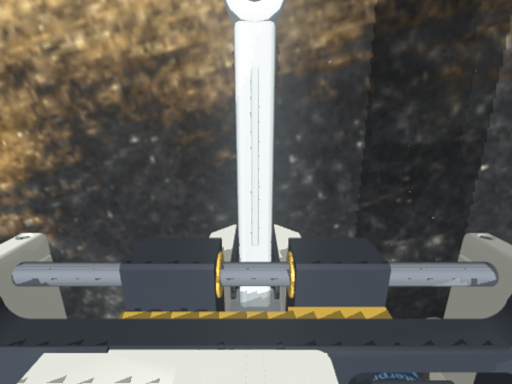

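The lever hangs level in the wrist and scene views, and the wrist force shows it is fully airborne (4.7 N). I'll lift further.

```bash
python3 -m pendant '[[[0,0,-6],0],[[0,0,-18],0],[[0,0,-34],0],[[0,0,-52],0],[[0,0,-70],0],[[0,0,-86],0],[[0,0,-97],0],[[0,0,-102],0],[[0,0,-104],0],[[0,0,-104],0]]'
python3 -c "
from h import *
delta([.634,.235,.135],198.0)"
```

```text
time: 6.08
tool_pos: [0.5778, -0.0475, 0.1344]
tool_rot: [3.141, -0.0, 2.898]
contact_force: [-0.1, -0.6, -6.5]
opening: 0.0197
delta [ 13.6 287.7  -0.5] turn -31.96 norm 288.0 t 6.0833 F [-0.1 -0.6 -6.5] op 0.0197
```

```bash
python3 -m pendant '[[[0,5,0],-0.5],[[1,17,0],-2],[[2,34,0],-4],[[3,54,0],-6],[[4,76,0],-8.5],[[5,98,0],-11],[[6,118,0],-13],[[7,134,0],-15],[[7,142,0],-16],[[7,144,0],-16]]'
python3 -c "
from h import *
delta([.634,.235,.135],198.0)"
```

```text
time: 6.92
tool_pos: [0.6055, 0.0963, 0.1336]
tool_rot: [3.141, -0.001, -3.102]
contact_force: [0.1, 0.2, -6.1]
opening: 0.0196
delta [-34.  137.5  -1.3] turn -15.75 norm 142.0 t 6.9167 F [ 0.1  0.2 -6.1] op 0.0196
```

```bash
python3 -m pendant '[[[-1,5,0],-0.5],[[-4,17,0],-2],[[-8,34,0],-4],[[-13,54,0],-6],[[-18,75,0],-8.5],[[-24,97,0],-11],[[-29,117,0],-13],[[-32,130,0],-15],[[-34,137,-1],-15.7],[[-34,137.5,-1],-15.7]]'
python3 - <<'E'
from h import *
delta([.634,.235,.06],198.0)
for n in ["wrist","scene","top"]: cv2.imwrite(f"pics/{n}3.png",robot.read_camera(n)[:,:,::-1])
a=cv2.imread("pics/scene3.png")[60:220,120:340]; b=cv2.imread("pics/top3.png")[100:260,80:220]; 
cv2.imwrite("pics/s3.png",cv2.resize(np.hstack([a,b]),None,fx=2.2,fy=2.2))
E
```

```text
time: 7.75
tool_pos: [0.6341, 0.2362, 0.1345]
tool_rot: [3.14, -0.001, -2.827]
contact_force: [0.2, 0.9, -4.8]
opening: 0.02
delta [ 0.4 -1.2 74.5] turn 0.05 norm 75.0 t 7.75 F [ 0.2  0.9 -4.8] op 0.02
```

View pics/s3.png

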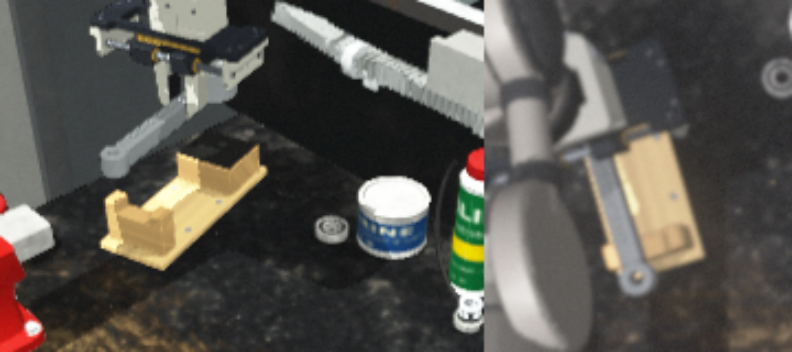

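View pics/wrist3.png

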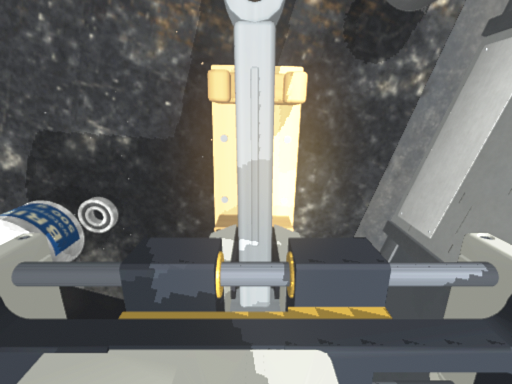

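In the wrist view the bar (column 255) lines up with the notch centre (column 257), and the lever is level. Lowering.

```bash
python3 -m pendant '[[[0.4,-1.2,5],0],[[0.4,-1.2,16],0],[[0.4,-1.2,30],0],[[0.4,-1.2,44],0],[[0.4,-1.2,56],0],[[0.4,-1.2,64],0],[[0.4,-1.2,69],0],[[0.4,-1.2,71],0],[[0.4,-1.2,72],0],[[0.4,-1.2,72],0]]'
python3 - <<'E'
from h import *
delta([.634,.235,.0568],198.0)
for n in ["wrist","scene"]: cv2.imwrite(f"pics/{n}4.png",robot.read_camera(n)[:,:,::-1])
a=cv2.imread("pics/scene4.png")[80:210,130:290]; b=cv2.imread("pics/wrist4.png")[:260,150:370]
cv2.imwrite("pics/s4.png",np.hstack([cv2.resize(a,(480,390)),cv2.resize(b,(300,390))]))
E
```

```text
time: 8.73
tool_pos: [0.6342, 0.2327, 0.063]
tool_rot: [3.141, -0.001, -2.83]
contact_force: [0.3, 0.2, -5.4]
opening: 0.0198
delta [-0.6  2.3  6.2] turn -0.13 norm 7.0 t 8.7333 F [ 0.3  0.2 -5.4] op 0.0198
```

View pics/s4.png

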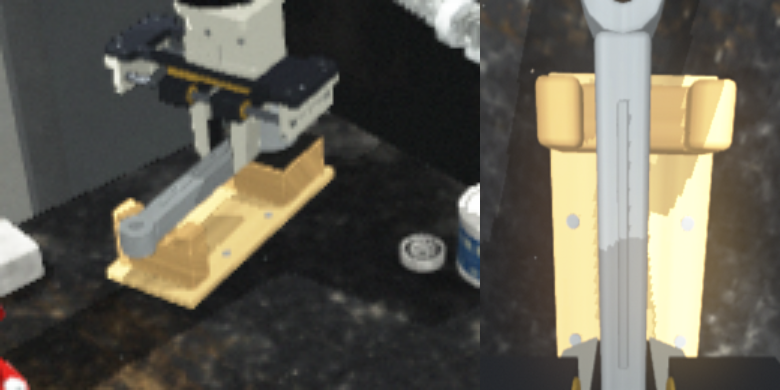

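Run:
```python
from h import *
c=robot.calibration("wrist"); im=cv2.imread("pics/wrist4.png"); o=robot.observe(); p=o["tool_pos"]
s=2; im=cv2.resize(im,None,fx=s,fy=s)
def poly(P,col): cv2.polylines(im,[np.round(proj("wrist",P,c)*s).astype(int)],True,col,1)
def box(F,cx,cy,lx,ly,z,col): poly([F(cx+a*lx/2,cy+b*ly/2,z) for a,b in((-1,-1),(-1,1),(1,1),(1,-1))],col)
S=fr(.634,.235,np.radians(18)); box(S,-.101,0,.024,.08,.064,(0,255,0)); box(S,-.101,0,.024,.044,.05,(255,255,0)); box(S,-.0,0,.25,.09,.01,(255,0,255))
z=p[2]-.0068
F=fr(p[0],p[1],o["tool_rot"][2]+np.pi); box(F,-.04,0,.18,.02,z+.024,(0,0,255))
t=np.linspace(0,6.28,40); poly([F(-.136+.015*np.cos(a),.015*np.sin(a),z+.024) for a in t],(0,0,255))
cv2.imwrite("pics/ov4.png",im[:560,250:780])
```

```text
(no output)
```

View pics/ov4.png

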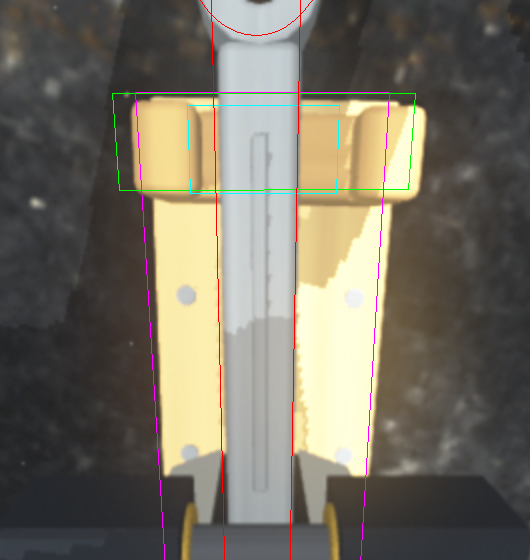

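The overlay shows the notch about 4 mm to tool +y of the bar. I'll correct that first and then lower the rest.

```bash
python3 -m pendant '[[[0,2,0],0],[[0,4,1],0],[[0,4,2],0],[[0,4,3],0],[[0,4,4],0],[[0,4,5],0],[[0,4,5.5],0],[[0,4,6],0],[[0,4,6],0],[[0,4,6],0]]'
python3 -c "
from h import *
delta([.634,.235,.0568],198.0)"
```

```text
time: 9.67
tool_pos: [0.6331, 0.2365, 0.0573]
tool_rot: [3.141, -0.0, -2.83]
contact_force: [0.5, 0.3, -6.0]
opening: 0.0196
delta [-0.4 -1.7  0.5] turn -0.13 norm 2.0 t 9.6667 F [ 0.5  0.3 -6. ] op 0.0196
```

Still hanging; I'll lower in small steps until the force drops.

```bash
python3 -m pendant '[[[0,0,0.5],0],[[0,0,1],0],[[0,0,1.5],0],[[0,0,1.5],0],[[0,0,1.5],0]]'
```

```text
time: 10.08
tool_pos: [0.6332, 0.2366, 0.0568]
tool_rot: [3.141, 0.001, -2.83]
contact_force: [-3.1, -0.2, 4.0]
opening: 0.0197
```

```bash
python3 -m pendant '[[[0,0,0],0],[[0,0,0],0],[[0,0,0],0],[[0,0,0],0],[[0,0,0],0],[[0,0,0],0],[[0,0,0],0],[[0,0,0],0]]' 0.6
python3 -m pendant '[[[0,0,-5],0],[[0,0,-15],0],[[0,0,-35],0],[[0,0,-60],0],[[0,0,-90],0],[[0,0,-120],0],[[0,0,-145],0],[[0,0,-155],0],[[0,0,-160],0],[[0,0,-160],0]]'
python3 - <<'E'
from h import *
for n in ["wrist","scene"]: cv2.imwrite(f"pics/{n}5.png",robot.read_camera(n)[:,:,::-1])
a=cv2.imread("pics/scene5.png")[80:210,130:290]; b=cv2.imread("pics/wrist5.png")
cv2.imwrite("pics/s5.png",np.hstack([cv2.resize(a,(380,309)),cv2.resize(b,(412,309))]))
E
```

```text
time: 10.75
tool_pos: [0.6332, 0.2366, 0.0567]
tool_rot: [3.141, 0.001, -2.83]
contact_force: [-0.4, 0.5, -0.1]
opening: 0.0547
time: 11.58
tool_pos: [0.6333, 0.2365, 0.2175]
tool_rot: [3.141, 0.002, -2.83]
contact_force: [-0.4, 1.2, -0.8]
opening: 0.0551
```

View pics/s5.png

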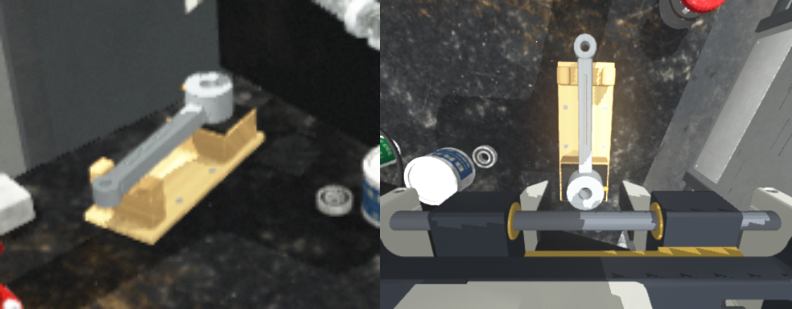

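The lever sits in the notch with its boss on the wide block. I'll back the arm off for a clear top view.

```bash
python3 -m pendant '[[[10,-10,0],0],[[30,-35,0],0],[[50,-65,0],0],[[70,-97,0],0],[[90,-130,0],0],[[100,-165,0],0],[[110,-200,0],0],[[115,-230,0],0],[[120,-250,0],0],[[120,-250,0],0]]'
python3 - <<'E'
from h import *
for n in ["top","scene"]: cv2.imwrite(f"pics/{n}6.png",robot.read_camera(n)[:,:,::-1])
a=cv2.imread("pics/scene6.png")[80:210,130:290]; b=cv2.imread("pics/top6.png")[110:240,90:200]
cv2.imwrite("pics/s6.png",np.hstack([cv2.resize(a,(450,366)),cv2.resize(b,(330,390))[:366]]))
cv2.imwrite("pics/t6.png",cv2.resize(b,None,fx=4.4,fy=4.4,interpolation=cv2.INTER_CUBIC))
E
```

```text
time: 12.52
tool_pos: [0.5944, -0.0427, 0.2128]
tool_rot: [3.14, -0.006, -2.834]
contact_force: [0.5, 0.3, -0.3]
opening: 0.0551
```

View pics/t6.png

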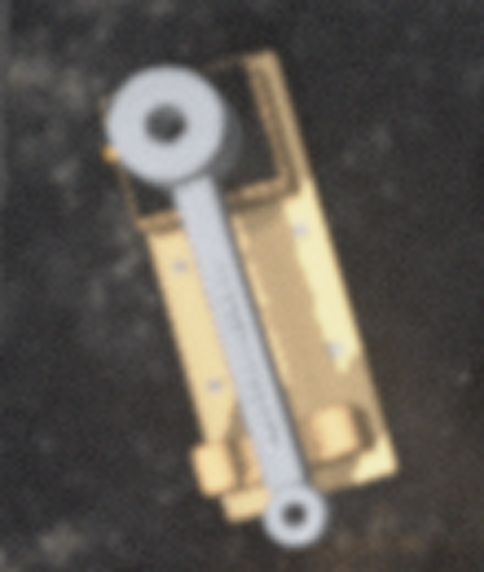

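View pics/scene6.png

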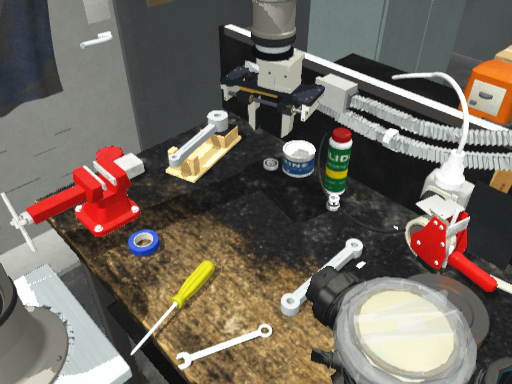

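Run:
```python
from h import *
q=lambda x,y:(x/4.4+90,y/4.4+110)
b=back("top",q(166,125),.088); e=back("top",q(296,516),.074); d=b-e
L=np.hypot(*d[:2]); bal=e[:2]+d[:2]/L*.136
print(L,bal,np.degrees(np.arctan2(d[1],d[0])))
for z in (.074,.070): print(z,back("top",q(296,516),z))
# scene check
F=fr(*bal,np.arctan2(d[1],d[0])); im=cv2.resize(cv2.imread("pics/scene6.png"),None,fx=4,fy=4)
def poly(P): cv2.polylines(im,[np.round(proj("scene",P)*4).astype(int)],True,(0,0,255),1)
t=np.linspace(0,6.28,40)
poly([F(.064+.028*np.cos(a),.028*np.sin(a),.088) for a in t]);poly([F(-.136+.015*np.cos(a),.015*np.sin(a),.074) for a in t])
poly([F(a,c,.074) for a,c in((-.12,-.01),(.036,-.01),(.036,.01),(-.12,.01))])
cv2.imwrite("pics/ov6.png",im[400:760,620:1020])
for n in ("top","scene"): print([(d["p"],d["xy"][0]*512,d["xy"][1]*384) for d in robot.find_in(n,"link_mid")][:1])
```

```text
0.20046959321745011 [0.63313324 0.23697065] 18.04867866445919
0.074 [0.5038253  0.19483446 0.074     ]
0.07 [0.50380681 0.19572722 0.07      ]
[(0.91, 354.9184, 223.488)]
[(0.74, 307.9168, 279.7824)]
```

View pics/ov6.png

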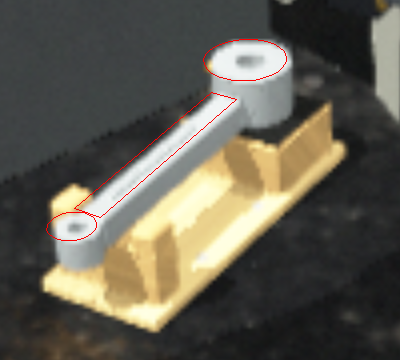

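```bash
python3 -c "
from cell import robot
o=robot.observe();print(o['time'],o['contact_force'])
print(robot.hand_in())"
```

```text
12.7167 [-0.98519352  0.76296945 -0.54474229]
the job is handed in; nothing more can be done
None
```

The lever is on the stand, released, with its boss on the rubber-topped block and its tail in the notch. I handed the job in at about 12.7 s; no verdict is reported.

- **Grasp and carry:** I gripped the bar within about 1 mm of the balance point I had measured. It hung level and I carried it with the underside about 0.13 m above the bench. Just before the final lowering I shifted it about 4 mm sideways, because the wrist view showed the notch slightly to one side.
- **Final position:** In the last top view the balance point is about 2 mm from the stand's middle point, and the lever's direction differs from the stand's by about 0.1°. The boss-to-eye distance came out at 200.5 mm, against 200 mm expected.
- **Height and level:** I did not measure the resting height or tilt separately. They rest on the force reading changing to contact at the expected height and on the model outline matching the scene picture.
- **Even link:** It looks unmoved in the last scene picture. The finder's link position in the top view shifted about 13 pixels down from the first picture. The scene view shifted only about 2 pixels, so I took this as finder error.
- **Disagreements:** The top, scene and wrist cameras differ from each other by about 1 to 3 mm, well inside the 18 mm allowance.

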